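# Draw the whetstone out of its bay and set it in the stone holder

## Robot

A 7-joint arm with a two-finger parallel gripper is mounted at the origin on the work surface. World frame = base frame: x ahead of the robot, y to its left, z up, the work surface at z = 0. Lengths are in m, angles in rad, forces in N, time in s.
With the tool pointing down it reaches from about 0.425 to 0.925 m from the base axis. Payload 6.8 kg.
Tool frame: the origin (TCP) lies between the finger pads; the fingertips stand 14 mm ahead of it and the grasp point (between the pads) lies 5 mm behind it; z points along the fingers, y is the line along which they close (so a half turn about z gives the same grasp; the last joint's range is limited). The gripper opens to 85 mm and grips with 20 to 120 N. Pads are 22 mm wide; open, the fingers measure 114 mm over their backs; the gripper's body (76 mm by 85 mm) begins 54 mm behind the grasp point. The pads swing forward as they close: fully open they stand 13 mm farther back than shut.
Start: joints at [-1.228, 0.477, 0.022, 1.555, -0.011, 1.109, -0.083], TCP at [0.294, 0.608, 0.245] pointing down, gripper open.
Joint ranges: [-2.96, 2.96], [-0.34, 2.1], [-1.41, 1.46], [0.24, 2.44], [-1.37, 4.51], [0.17, 1.92], [-2.96, 2.96]. Speed limits (rad/s): [2.39, 2.39, 3.14, 3.14, 3.14, 3.14, 3.14].

## Interface

Orientations are given as a rotation vector (axis times angle).
In Python, from bench import r, eyes, ticket gives the robot as it stands. The module is installed in compiled form; this text tells all that it offers.
- The arm moves only by the tool arm_command, never from a script. Its argument "plan" is text: rows parted by semicolons, each of 4 numbers parted by spaces: the shift along the tool's x, y, z in m, then the turn about the tool's z in degrees. In form: tx ty tz yaw; .... A call has 1 to 20 rows; each row shifts and turns the commanded pose from where the row before left it, along the tool's axes as they then stand; what a row does not reach is not made up. A row lasts 1/8 s, in which the tool goes at most 62.5 mm and 10.7 degrees, less where a joint would pass 70% of its speed; a pose out of reach is approached as far as the arm can. A call is refused whole if a number of a shift passes 0.0625 or a number of a turn 10.7, either way. A call with a gripper value outside its range is refused whole. "hand" is the closure, from -1 (fully open) to 1 (shut), set as the call begins (left out, the last holds). The fingers move at their own pace and stop on an object; "grip_force" is the grip in N (left out, the last holds). Time passes only in rows, so rows that do not move let the fingers close. It gives the time, the measured TCP pose, the force, the opening and the grip force at its end, in the units of the state.
- r.get_obs(): the state, without advancing time (a new reading comes with each control period).
- eyes.grab_frame(name): name is "scene" or "side" or "wrist"; returns (picture, depth): 480x640x3 uint8, red, green, blue; 480x640 float32, m along the optical axis (not along the pixel's ray), 0 where there is no reading.
- eyes.calibration(name): a dict with "fov_y" (degrees; the focal length in pixels is half the picture's height over the tangent of half this angle, whatever the lens; pixels are square), "cx", "cy" (the principal point, pixels), "origin" and "attitude" of the camera in the world; the wrist camera has in their place "tool_from_camera" (4x4, takes a point from camera to tool coordinates, whose origin is the TCP and whose axes are the flange's). Camera axes: x right, y up, looking along -z (the intrinsics and any distortion apply to the point x, -y, -z); pixel columns grow to the right and rows downward; lengths in m; the calibration is good to about 2 mm. A picture is of the moment at which its call begins: read the wrist's pose just before it. calibration takes no time and is no camera call.
- ticket.hand_in(): hands the job in; it is judged then, once.
The state is a dict: "clock": time; "joints": joint angles; "qvel": joint speeds; "tau": joint torques, N m; "tcp_pos": TCP position; "orientation": TCP orientation; "contact_force": force on the tool from outside, world axes, zero at the start; "moment": the same for the moment, N m; "grip_width": finger opening in m; "gripper_force": force on a finger pad.
Only numpy, scipy, OpenCV 4.12 (cv2) and the standard library are available. Lean on these libraries where they do the work, as an engineer would, in place of code of your own. Each camera call takes 0.05 s, during which the arm holds its last target. There are 200 camera calls.

## Task

Get the plain whetstone ready for sharpening: with a fingertip on its exposed end, press lightly and draw it straight out of its bay, up the little ramp, until it lies flat on the bare front of the white board, then lift it and lower it gently into the stone holder so that it lies flat between the two rubber jaws. The stone is brittle, so keep the pressing force under 25 N, and leave the grooved flattening stone and the other things as they are.

Things in the scene. Friction and masses are not known exactly. Their poses are not given: they have to be found in the camera images.
- whetstone_mid (a point): Centre of the plain whetstone, half-way up: flat grey slab, smooth top, 180 mm long (x), 60 wide (y), 18 thick (z), 0.35 to 0.7 kg, loose, in either bay of the rack, its front 56 to 60 mm sticking out from under the bridge shelf. In the bay its top is level with the ribs, so its sides cannot be gripped. Fingertips hold on its gritty top better than it does on the wet board, but too light a touch slips.
- flattener: The flattening stone in the other bay: same size and grey as the whetstone, but with crossed diagonal grooves in its top. Origin at the centre of its underside. Not to be disturbed.
- rack: Sharpening rack, fixed: white board 360 mm long (x, pointing away from the arm at yaw 0), 153 wide (y), 12 thick; origin under its centre. Ribs 9 mm wide at y = -72, 0, +72 mm run from x = -12 mm to the back and make two bays 63 mm wide. The bays' floor is 8 mm, the ribs' tops 26 mm above the table. From x = +50 to +180 mm a steel bridge shelf, 37 to 40 mm above the table, roofs them.
- landing (a point): A point on the rack board's bare level front, 12 mm above the table, at x = -100 mm, y = 0 of the rack; axes as the rack's. The bays' floor lies 4 mm lower; from rack x = -12 (where the ribs end) to -36 mm a ramp leads up out of them. A stone drawn out tilts up on it, then tips level over its crest, and must be followed; with its centre 50 mm in front of the rack's centre it lies flat and can be gripped by its middle.
- seat (a point): Middle of the stone holder's seat, 24 mm above the table, level with the ledges that carry the stone's ends; x axis along the holder. The ledges lie from 68.5 to 92.5 mm either side along x, 66 mm wide; beyond each an end wall stands 9 mm higher, so the 180 mm stone goes down between walls 185 mm apart.
- holder: Stone holder, fixed, origin under its centre: two black rubber jaws on two steel rods along x (within 21 mm of its middle line, tops 18 mm above the table). 233 mm long over the jaws; a thumb screw reaches to x = +137 mm. Nothing stands beside its middle, where fingers can go down.
- ramekin: Small steel bowl, 60 mm across and 30 mm high, on the bridge shelf of the rack. Origin under its centre. Not to be disturbed.
- squeeze_bottle: Upright cream-coloured squeeze bottle, 62 mm across and 185 mm high, at the left of the work. Origin under its centre. Not to be disturbed.
- canister: Upright canister, 74 mm across and 140 mm high, at the right of the work. Origin under its centre. Not to be disturbed.

How it is judged:
On the way:
1. the whetstone is drawn forward out of its bay and lies flat on the front of the board, its centre at least 45 mm in front of the rack's centre (x of whetstone_mid in the frame of rack below -0.045 m and z of whetstone_mid in the frame of rack between 0.0185 and 0.0235 m and angle between whetstone_mid's own z axis and vertical below 0.03 rad), for 0.2 s.
At the end, for the whole second after the job is handed in: The whetstone lies at rest flat on both ledges of the holder, down between the two end walls (height within 2.5 mm, along the holder within 3.5 mm), within 10 mm of the holder's middle line and 7 degrees of its direction, either end first; released (x of whetstone_mid in the frame of seat between -0.0035 and 0.0035 m and y of whetstone_mid in the frame of seat between -0.01 and 0.01 m and z of whetstone_mid in the frame of seat between 0.0065 and 0.0115 m and angle between the x axis of whetstone_mid and the x axis of seat, either way round below 0.12 rad and angle between whetstone_mid's own z axis and vertical below 0.04 rad and linear speed of whetstone below 0.01 m/s); the robot touches nothing.
It fails at once if the whetstone is pressed with more than 25 N before it is drawn out of its bay (contact force between the fingers and whetstone above 25 N and x of whetstone_mid in the frame of rack above -0.04 m and z of whetstone_mid in the frame of rack below 0.03 m).
It fails at once if the whetstone is set down on the holder with more than 30 N (contact force between whetstone and holder above 30 N).
It fails at once if the flattening stone is moved more than 8 mm (distance of flattener from where it was at the start of the episode above 0.008 m).
It fails at once if the bowl, bottle or canister is moved more than 20 mm (distance of any of ramekin, squeeze_bottle, canister from where it was at the start of the episode above 0.02 m).
It also fails if it takes over 70 s, if anything falls off the work surface, if the arm or the gripper's body presses on something with over 40 N, if the wrist force passes 120 N, or if a joint passes its speed limit or range.

## Working session

There is one attempt and no reset: what is moved stays moved. The work goes in short steps, Python scripts to look and compute and a tool call to move; the robot and the scene stay as the last step left them, time stands still between calls to the robot, and variables do not carry over. Pictures are saved under pics/ and viewed, at most 10 in all, crops included, and the job is handed in when it is done.

Besides the shell and the picture viewer there is one more tool, called after "Call:" as name(argument=value, ...), one argument or row to a line, values as JSON. arm_command: Moves the arm, as the interface text tells. Its arguments: {"type":"object","properties":{"plan":{"type":"string"},"hand":{"type":"number"},"grip_force":{"type":"number"}},"required":["plan"]}

```bash
mkdir -p pics
cat > h.py <<'E'
import numpy as np,cv2
from scipy.spatial.transform import Rotation as R
from bench import r,eyes,ticket
def cal(n,o=None):
    c=eyes.calibration(n); f=240/np.tan(np.radians(c['fov_y'])/2)
    if 'origin' in c:
        a=np.array(c['attitude'],float); 
        Rm=a if a.shape==(3,3) else R.from_rotvec(a).as_matrix() if a.size==3 else R.from_quat(a).as_matrix()
        p=np.array(c['origin'])
    else:
        T=np.array(c['tool_from_camera']); Rt=R.from_rotvec(o['orientation']).as_matrix()
        Rm=Rt@T[:3,:3]; p=Rt@T[:3,3]+np.array(o['tcp_pos'])
    return f,c['cx'],c['cy'],Rm,p
def und(uv,k,n):
    c=eyes.calibration(n)
    f,cx,cy=k[:3]; uv=np.atleast_2d(np.array(uv,float))
    D=c.get('distortion',c.get('dist',None))
    K=np.array([[f,0,cx],[0,f,cy],[0,0,1]])
    if D is None: return (uv-[cx,cy])/f
    return cv2.undistortPoints(uv[:,None],K,np.array(D,float))[:,0]
def plane(uv,z,k,n):
    q=und(uv,k,n); d=np.c_[q[:,0],-q[:,1],-np.ones(len(q))]@k[3].T
    t=(z-k[4][2])/d[:,2]; return k[4]+d*t[:,None]
def cloud(dep,k,n):
    v,u=np.mgrid[:480,:640]; q=und(np.c_[u.ravel(),v.ravel()],k,n)
    z=dep.ravel()[:,None]; return ((np.c_[q[:,0],-q[:,1],-np.ones(len(q))]*z)@k[3].T+k[4]).reshape(480,640,3)
E
python3 - <<'E'
from h import *
o=r.get_obs();print(o)
for n in('scene','side','wrist'):
    print(n,eyes.calibration(n))
ims=[]
for n in('scene','side','wrist'):
    p,d=eyes.grab_frame(n);cv2.imwrite(f'pics/{n}0.png',p[:,:,::-1]);np.save(f'pics/{n}0.npy',d)
E
```

```text
{'clock': 0.0, 'joints': array([-1.22813478,  0.47777768,  0.02234514,  1.5564596 , -0.01151411,
        1.1092968 , -0.08310878]), 'qvel': array([-0.00010727, -0.00022806,  0.00083734, -0.00034979, -0.00088027,
        0.00099518,  0.00092236]), 'tau': array([-4.83026051e-04, -5.96453047e+01,  1.60757292e+00, -2.81190580e+01,
        1.23606206e-02,  9.24974534e-03,  2.61049968e-05]), 'tcp_pos': array([0.29382771, 0.60705955, 0.24433739]), 'orientation': array([-7.02009239e-01, -3.06186215e+00,  2.81312109e-03]), 'contact_force': array([-0.62878265, -0.78876233,  0.3277181 ]), 'moment': array([ 0.01044385,  0.01465803, -0.02109881]), 'gripper_force': 0.0, 'grip_width': 0.08562111679901095}
scene {'fov_y': 43.86142378572233, 'cx': 317.3215674604266, 'cy': 241.0953921314671, 'origin': array([1.58244861, 0.90555759, 0.98965975]), 'attitude': array([0.48792588, 1.09563987, 2.12566538])}
side {'fov_y': 43.95903353815143, 'cx': 310.7919745477185, 'cy': 238.02445947020786, 'origin': array([0.53623082, 0.97894784, 1.01688712]), 'attitude': array([ 0.05517434, -1.20919494, -2.85264303])}
wrist {'fov_y': 67.64023892553335, 'cx': 317.8593584983772, 'cy': 232.51140170759874, 'tool_from_camera': array([[ 9.22112701e-04,  9.63045082e-01,  2.69338672e-01,
         6.82702719e-02],
       [ 9.99999479e-01, -1.00610024e-03,  1.73787408e-04,
         3.68586707e-04],
       [ 4.38346813e-04,  2.69338372e-01, -9.63045507e-01,
        -1.28705647e-01],
       [ 0.00000000e+00,  0.00000000e+00,  0.00000000e+00,
         1.00000000e+00]])}
```

View pics/scene0.png

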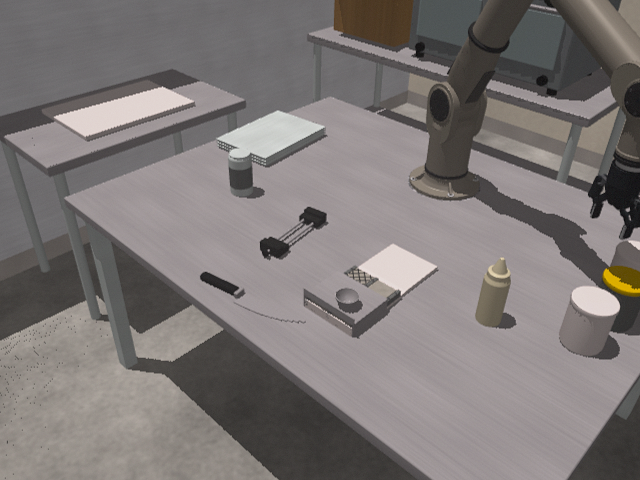

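View pics/side0.png

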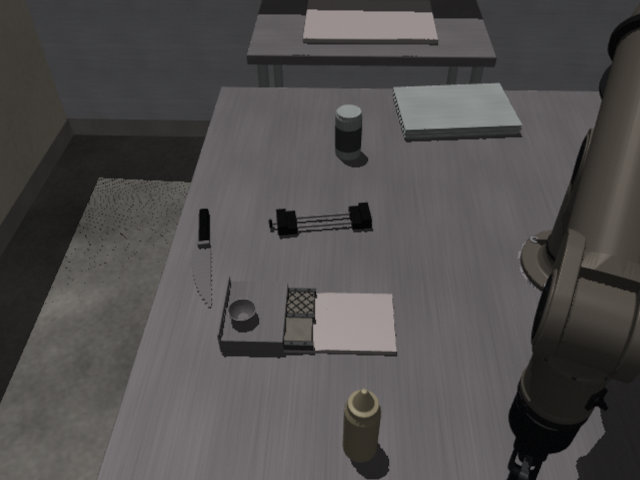

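The scene view shows the rack (about 370,290), the holder (295,232), the bottle (492,292) and the canister (240,172). In the side view, the grooved stone is in the far bay (300,303) and the plain stone in the near bay (300,333). The white front spans (315..396, 293..352), and the holder jaws are at (287,222) and (361,217).

Run:
```python
from h import *
k=cal('side'); n='side'
print('board',plane([(315,293),(393,293),(396,352),(316,352)],.012,k,n).round(3))
print('stone end right edge',plane([(300,320),(314,333),(286,333)],.026,k,n).round(3))
print('jaws',plane([(287,222),(361,217)],.04,k,n).round(3))
P=cloud(np.load('pics/side0.npy'),k,n)
for u,v in[(355,320),(300,335),(300,305),(262,335),(287,215),(361,210),(360,400),(348,110),(242,310)]:print(u,v,P[v,u].round(3))
o=r.get_obs();print(R.from_rotvec(o['orientation']).as_matrix().round(3))
```

```text
board [[0.589 0.117 0.012]
 [0.417 0.11  0.012]
 [0.418 0.267 0.012]
 [0.579 0.274 0.012]]
stone end right edge [[0.616 0.204 0.026]
 [0.585 0.237 0.026]
 [0.643 0.239 0.026]]
jaws [[ 0.667 -0.083  0.04 ]
 [ 0.487 -0.108  0.04 ]]
355 320 [0.501 0.19  0.013]
300 335 [0.614 0.243 0.026]
300 305 [0.619 0.164 0.027]
262 335 [0.689 0.257 0.04 ]
287 215 [ 0.671 -0.126  0.025]
361 210 [ 0.486 -0.144  0.031]
360 400 [0.498 0.475 0.172]
348 110 [ 0.524 -0.428  0.142]
242 310 [0.738 0.199 0.046]
[[-0.9    0.436 -0.   ]
 [ 0.436  0.9   -0.001]
 [-0.    -0.001 -1.   ]]
```

Call:
arm_command(
  plan="-0.034 -0.027 -0.01 0;-0.034 -0.027 -0.01 0;-0.034 -0.027 -0.01 0;-0.034 -0.027 -0.01 0;-0.034 -0.027 -0.01 0;-0.034 -0.027 -0.005 0;-0.034 -0.027 0 0;-0.034 -0.027 0 0;-0.034 -0.027 0 0;-0.034 -0.027 0 0;-0.034 -0.027 0 0;-0.034 -0.027 0 0;-0.034 -0.027 0 0;-0.034 -0.027 0 0;0 0 0 -9;0 0 0 -9;0 0 0 -9;0 0 0 0",
  hand=1,
  grip_force=40,
)

```text
clock: 2.4
tcp_pos: [0.5577, 0.0598, 0.3001]
orientation: [0.03, -3.141, -0.0]
contact_force: [0.4, 0.4, -1.1]
grip_width: 0.0002
gripper_force: 0.0
```

Run:
```python
from h import *
o=r.get_obs();np.save('o1.npy',o,allow_pickle=True)
p,d=eyes.grab_frame('wrist');cv2.imwrite('pics/w1.png',p[:,:,::-1]);np.save('pics/w1.npy',d)
print(o['clock'],o['tcp_pos'],o['contact_force'],o['joints'],R.from_rotvec(o['orientation']).as_matrix().round(3),o['grip_width'])
```

```text
2.4 [0.55765228 0.05981442 0.30009268] [ 0.38833917  0.41576567 -1.11125475] [-0.42549048  0.24021629  0.25036415  1.78047997 -0.06535464  1.12942566
  1.43564149] [[-1.    -0.019 -0.   ]
 [-0.019  1.     0.   ]
 [ 0.     0.    -1.   ]] 0.00016637693929459166
```

View pics/w1.png

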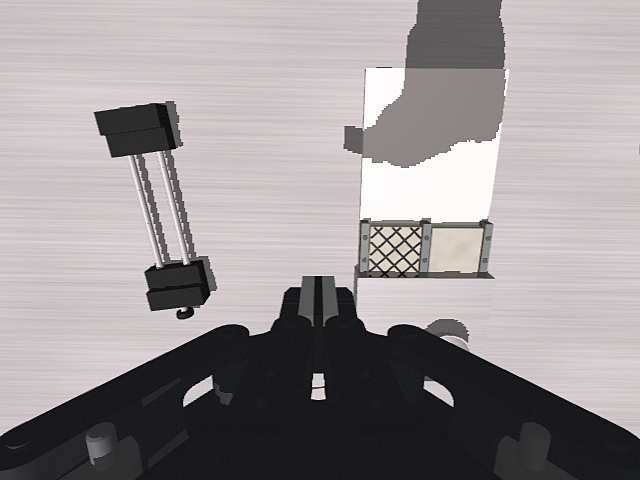

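The wrist view shows the plain stone's exposed end at about (458,250), with its front edge at row 225 and the bridge edge at row 276. The grooved stone is at (396,250). The holder jaws are at (135,130) and (180,285), with the screw at (184,313).

```bash
cat > holder.py <<'E'
from h import *
def holder(p,d,o):
    k=cal('wrist',o);P=cloud(d,k,'wrist');m=(d>0)&(p.max(2)<70)&(P[...,2]>.015)&(P[...,2]<.06)&(P[...,1]<.02)&(P[...,1]>-.2)&(P[...,0]>.4)
    Q=P[m];print(len(Q),np.histogram(Q[:,2],np.arange(.015,.06,.003)))
    for nm,lo,hi in(('ledge',.02,.028),('wall',.030,.045)):
        M=(m&(P[...,2]>lo)&(P[...,2]<hi)).astype(np.uint8);M=cv2.morphologyEx(M,cv2.MORPH_OPEN,np.ones((3,3)))
        nc,l,s,c=cv2.connectedComponentsWithStats(M);
        for i in range(1,nc):
            if s[i,4]>60:
                q=P[l==i];zz=np.median(q[:,2]);b=cv2.minAreaRect((q[:,:2]*1000).astype(np.float32));print(nm,s[i].tolist(),'z',zz.round(4),'rect',np.round(b[0],1),np.round(b[1],1),round(b[2],1))
E
python3 - <<'E'
from holder import *
o=np.load('o1.npy',allow_pickle=True).item();p=cv2.imread('pics/w1.png');d=np.load('pics/w1.npy')
holder(p,d,o)
k=cal('wrist',o);n='wrist';P=cloud(d,k,n)
print('board',plane([(365,68),(509,69),(359,220),(496,220)],.012,k,n).round(4))
print('stone',plane([(433,226),(484,226),(458,226),(458,275)],.026,k,n).round(4))
print('ribs',plane([(365,221),(426,220),(487,224)],.026,k,n).round(4))
print('shelf edge',plane([(358,276),(493,276)],.039,k,n).round(4))
for u,v in[(458,250),(396,250),(426,250),(480,200),(440,300),(500,350)]:print(P[v,u].round(4))
E
```

```text
5506 (array([ 132,  140, 1220, 1391,  119, 1211, 1291,    2,    0,    0,    0,
          0,    0,    0]), array([0.015, 0.018, 0.021, 0.024, 0.027, 0.03 , 0.033, 0.036, 0.039,
       0.042, 0.045, 0.048, 0.051, 0.054, 0.057]))
ledge [107, 119, 63, 38, 1403] z 0.0241 rect [ 500.5 -139.2] [31.9 66.7] 10.6
ledge [145, 264, 57, 27, 1100] z 0.024 rect [ 662.9 -114.2] [25.6 65.4] 8.6
ledge [177, 311, 14, 8, 94] z 0.025 rect [ 713.3 -105.4] [ 8.1 16.3] 9.1
wall [95, 103, 66, 32, 1483] z 0.0331 rect [ 479.8 -142.3] [24.2 65.8] 8.7
wall [147, 286, 57, 25, 1010] z 0.0329 rect [ 686.2 -110.5] [24.7 65.3] 8.5
board [[0.422  0.1079 0.012 ]
 [0.42   0.2623 0.012 ]
 [0.5894 0.11   0.012 ]
 [0.5861 0.2739 0.012 ]]
stone [[0.5915 0.1946 0.026 ]
 [0.5903 0.2538 0.026 ]
 [0.5909 0.2236 0.026 ]
 [0.6519 0.2312 0.026 ]]
ribs [[0.5871 0.1153 0.026 ]
 [0.5845 0.1857 0.026 ]
 [0.5878 0.2569 0.026 ]]
shelf edge [[0.6502 0.1089 0.039 ]
 [0.6471 0.2668 0.039 ]]
[0.6199 0.2269 0.0269]
[0.6215 0.1538 0.0264]
[0.6209 0.1894 0.0261]
[0.5622 0.2508 0.013 ]
[0.6789 0.2081 0.0393]
[ 7.713e-01  3.138e-01 -3.000e-04]
```

Run:
```python
from h import *
o=np.load('o1.npy',allow_pickle=True).item();d=np.load('pics/w1.npy')
k=cal('wrist',o);P=cloud(d,k,'wrist');z=P[...,2]
reg=(P[...,0]>.4)&(P[...,0]<.8)&(P[...,1]>.08)&(P[...,1]<.3)
for nm,lo,hi in(('board',.009,.016),('top26',.022,.031),('shelf',.034,.044)):
    M=(reg&(z>lo)&(z<hi)).astype(np.uint8);M=cv2.morphologyEx(M,cv2.MORPH_OPEN,np.ones((5,5)))
    nc,l,s,c=cv2.connectedComponentsWithStats(M);i=1+np.argmax(s[1:,4]);q=P[l==i]
    b=cv2.minAreaRect((q[:,:2]*1000).astype(np.float32));print(nm,s[i],np.median(q[:,2]),b,np.round(cv2.boxPoints(b)))
    rows=[(P[v,u[0]],P[v,u[-1]]) for v in range(s[i,1]+5,s[i,1]+s[i,3]-5) for u in[np.where(l[v]==i)[0]]]
    for e in(0,1):
        a=np.array([x[e] for x in rows]);f=np.polyfit(a[:,0],a[:,1],1);print('edge',e,np.degrees(np.arctan(f[0])),np.polyval(f,[.42,.58]),np.std(a[:,1]-np.polyval(f,a[:,0])))
```

```text
board [  360    68   148   146 19293] 0.01206197984833507 ((500.20794677734375, 186.35740661621094), (159.7716064453125, 153.99063110351562), 0.8488536477088928) [[419. 262.]
 [421. 108.]
 [581. 111.]
 [579. 265.]]
edge 0 0.9294165754543224 [0.10853394 0.11112959] 0.0005965867330514192
edge 1 0.5948289205619899 [0.26079515 0.26245629] 0.00126390705484624
top26 [ 359  223  134   55 6468] 0.02595513467911939 ((621.9044189453125, 189.61441040039062), (67.3577880859375, 157.03466796875), 0.607694149017334) [[587. 268.]
 [589. 111.]
 [656. 111.]
 [655. 268.]]
edge 0 0.4626111026481955 [0.10984752 0.1111394 ] 0.00025028236230907125
edge 1 1.2656658811816444 [0.25933379 0.26286877] 0.0007053333450336287
shelf [ 356  277  139   80 7524] 0.03988402331134536 ((702.3658447265625, 189.17881774902344), (105.26477813720703, 162.0199432373047), 0.5907199382781982) [[649. 270.]
 [651. 108.]
 [756. 109.]
 [754. 271.]]
edge 0 60.89940292630512 [-0.3619759  -0.07451969] 0.035387784400369666
edge 1 0.8848166360188419 [0.26446505 0.26693612] 0.0005341949489211596
```

Call:
arm_command(
  plan="-0.012 0.0326 0.02 0;-0.012 0.0326 0.02 0;-0.012 0.0326 0.02 0;-0.012 0.0326 0.02 0;-0.012 0.0326 0.02 0;0 0 0.04 0;0 0 0.04 0;0 0 0.035 0;0 0 0.02 0;0 0 0.011 0;0 0 0 0;0 0 0 0",
)

```text
clock: 3.95
tcp_pos: [0.6154, 0.2245, 0.0556]
orientation: [-0.031, 3.139, 0.001]
contact_force: [-0.0, 0.6, 0.2]
grip_width: 0.0001
gripper_force: 0.0
```

Call:
arm_command(
  plan="0 0 0.004 0;0 0 0.003 0;0 0 0.001 0;0 0 0 0",
)

```text
clock: 4.45
tcp_pos: [0.6145, 0.2242, 0.0462]
orientation: [0.032, -3.141, 0.0]
contact_force: [0.0, -0.6, -0.5]
grip_width: 0.0002
gripper_force: 0.0
```

Call:
arm_command(
  plan="0 0 0.002 0;0 0 0.001 0;0 0 0.001 0;0 0 0 0",
)

```text
clock: 4.95
tcp_pos: [0.6144, 0.2241, 0.0422]
orientation: [0.032, -3.141, 0.0]
contact_force: [-0.9, -0.4, -0.1]
grip_width: 0.0003
gripper_force: 0.0
```

Call:
arm_command(
  plan="0 0 0.001 0;0 0 0 0",
)

```text
clock: 5.2
tcp_pos: [0.6144, 0.2241, 0.0412]
orientation: [0.032, -3.141, 0.0]
contact_force: [0.1, -0.8, 0.2]
grip_width: 0.0001
gripper_force: 0.0
```

Call:
arm_command(
  plan="0 0 0.001 0;0 0 0 0",
)

```text
clock: 5.45
tcp_pos: [0.6145, 0.2241, 0.0402]
orientation: [0.032, -3.141, 0.0]
contact_force: [0.4, -0.8, -0.1]
grip_width: -0.0002
gripper_force: 0.0
```

Call:
arm_command(
  plan="0 0 0.0005 0;0 0 0 0",
)

```text
clock: 5.7
tcp_pos: [0.6146, 0.2242, 0.0402]
orientation: [-0.032, 3.141, 0.0]
contact_force: [-1.5, -0.2, 4.5]
grip_width: 0.0002
gripper_force: 2.3
```

Call:
arm_command(
  plan="0 0 0.0005 0;0 0 0 0",
)

```text
clock: 5.95
tcp_pos: [0.6149, 0.2244, 0.0402]
orientation: [-0.032, 3.141, 0.001]
contact_force: [-1.7, -1.0, 7.4]
grip_width: -0.0
gripper_force: 3.8
```

Call:
arm_command(
  plan="0 0 0.0006 0;0 0 0 0;0.001 0 0 0;0.002 0 0 0;0.002 0 0 0;0 0 0 0",
)

```text
clock: 6.7
tcp_pos: [0.6115, 0.2245, 0.0402]
orientation: [-0.032, 3.137, 0.002]
contact_force: [0.3, -0.6, 7.0]
grip_width: 0.0
gripper_force: 3.6
```

Call:
arm_command(
  plan="0 0 0.0005 0;0 0 0 0;0.002 0 0 0;0.002 0 0 0;0.002 0 0 0;0.002 0 0 0",
)

```text
clock: 7.45
tcp_pos: [0.6054, 0.2246, 0.0406]
orientation: [-0.031, 3.133, 0.004]
contact_force: [3.9, -0.1, 10.0]
grip_width: 0.0
gripper_force: 4.7
```

```bash
cat > st.py <<'E'
from h import *
import sys
def st(save=None):
    o=r.get_obs();p,d=eyes.grab_frame('wrist')
    k=cal('wrist',o);P=cloud(d,k,'wrist')
    if save: cv2.imwrite(save,p[:,:,::-1])
    print('clk',o['clock'],'tcp',o['tcp_pos'].round(4),'F',o['contact_force'].round(1))
    # top-surface profile along x at y left/right of fingers
    for y in(.203,.212,.236,.245):
        m=(abs(P[...,1]-y)<.002)&(d>0)&(P[...,0]>.40)&(P[...,0]<.65)&(P[...,2]<.06)
        q=P[m];xs=np.arange(.42,.65,.01)
        print(y,' '.join('%.1f'%(1000*np.median(q[abs(q[:,0]-x)<.003,2])) if (abs(q[:,0]-x)<.003).sum()>3 else '-' for x in xs))
        t=q[q[:,2]>.0215]; print('   minx raised', t[:,0].min().round(4) if len(t) else None)
    return o,p,d,P
if __name__=='__main__': st(sys.argv[1] if len(sys.argv)>1 else None)
E
python3 st.py pics/w2.png
```

```text
clk 7.45 tcp [0.6054 0.2246 0.0406] F [ 3.9 -0.1 10. ]
0.203 - - - - - - - 12.2 12.2 12.2 12.1 12.2 12.2 12.1 12.1 11.2 9.7 26.5 26.5 26.4 26.3 - - -
   minx raised 0.5843
0.212 - - - - - - - 12.1 12.2 12.1 12.1 12.1 12.1 12.0 12.1 11.1 9.5 26.5 41.7 - - - - -
   minx raised 0.5841
0.236 - - - - - - - 12.1 12.2 12.1 12.1 12.1 12.2 12.1 12.2 11.1 9.4 26.4 43.1 - - - - -
   minx raised 0.5838
0.245 - - - - - - - 12.1 12.1 12.1 12.2 12.2 12.2 12.1 12.0 11.2 9.4 26.5 26.6 26.4 26.2 - - -
   minx raised 0.5837
```

View pics/w2.png

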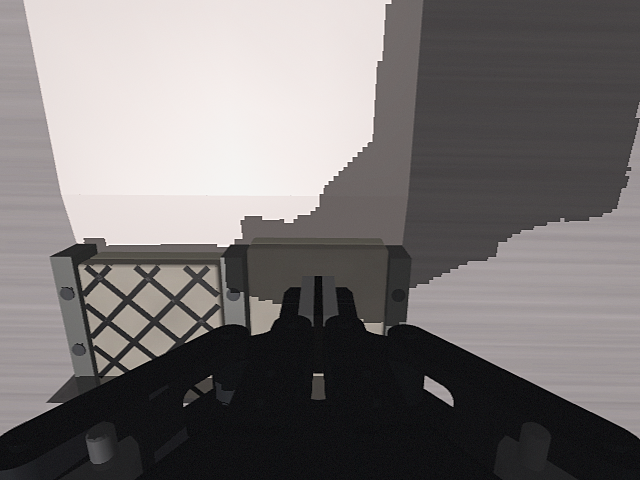

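The near view shows the plain stone's front edge at about row 240, moved forward off the bay floor and reaching the ramp. Its rise is starting, so I'll continue and follow it.

Call:
arm_command(
  plan="0.002 0 -0.0002 0;0.002 0 -0.0003 0;0.002 0 -0.0003 0;0.002 0 -0.0003 0",
)

```text
clock: 8.0
tcp_pos: [0.5975, 0.2245, 0.0418]
orientation: [-0.031, 3.133, 0.004]
contact_force: [4.3, -0.6, 8.9]
grip_width: 0.0001
gripper_force: 4.6
```

Call:
arm_command(
  plan="0.002 0 -0.0002 0;0.002 0 -0.0002 0;0.002 0 -0.0003 0;0.002 0 -0.0003 0;0.002 0 -0.0003 0;0.002 0 -0.0003 0",
)

```text
clock: 8.75
tcp_pos: [0.5859, 0.2243, 0.0436]
orientation: [-0.031, 3.133, 0.005]
contact_force: [4.7, -0.6, 8.6]
grip_width: -0.0002
gripper_force: 5.1
```

Call:
arm_command(
  plan="0.002 0 -0.0001 0;0.002 0 0 0;0.002 0 0 0;0.002 0 0 0;0.002 0 0 0;0.002 0 0 0",
)

```text
clock: 9.5
tcp_pos: [0.5738, 0.2244, 0.0439]
orientation: [-0.031, 3.133, 0.005]
contact_force: [3.5, -0.4, 13.5]
grip_width: -0.0003
gripper_force: 6.6
```

```bash
python3 st.py
```

```text
clk 9.5 tcp [0.5738 0.2244 0.0439] F [ 3.5 -0.4 13.5]
0.203 - - - - 12.2 12.2 12.1 12.1 12.1 12.1 12.2 12.1 12.1 12.6 30.1 29.9 29.6 29.4 - - - - - -
   minx raised 0.5526
0.212 - - - - 12.1 12.1 12.1 12.1 12.1 12.0 12.0 12.2 12.0 12.8 30.0 43.6 - - - - - - - -
   minx raised 0.5525
0.236 - - - - 12.2 12.2 12.2 11.9 12.2 12.0 12.0 12.2 12.1 13.0 29.9 30.5 - - - - - - - -
   minx raised 0.5521
0.245 - - - - 12.2 12.1 12.1 12.2 12.1 12.1 12.3 12.0 12.1 15.2 30.1 29.8 29.6 29.3 - - - - - -
   minx raised 0.552
```

Call:
arm_command(
  plan="0.003 0 -0.0002 0;0.003 0 -0.0001 0;0.003 0 -0.0001 0;0.003 0 -0.0001 0;0.003 0 0 0;0.003 0 0 0",
)

```text
clock: 10.3
tcp_pos: [0.5558, 0.2241, 0.0443]
orientation: [-0.031, 3.133, 0.005]
contact_force: [3.4, -0.6, 14.1]
grip_width: -0.0002
gripper_force: 6.8
```

Call:
arm_command(
  plan="0.003 0 0 0;0.003 0 0 0;0.003 0 0 0;0.003 0 0 0",
)

```text
clock: 10.8
tcp_pos: [0.5435, 0.2238, 0.0441]
orientation: [-0.031, 3.133, 0.005]
contact_force: [3.0, 0.4, 13.5]
grip_width: -0.0002
gripper_force: 6.5
```

Call:
arm_command(
  plan="0.003 0 0 0;0.003 0 0 0;0.003 0 0 0;0.003 0 0 0;0.003 0 0 0",
)

```text
clock: 11.42
tcp_pos: [0.5286, 0.2236, 0.0441]
orientation: [-0.031, 3.133, 0.005]
contact_force: [3.2, -0.0, 13.6]
grip_width: -0.0002
gripper_force: 6.7
```

```bash
python3 st.py
```

```text
clk 11.425 tcp [0.5286 0.2236 0.0441] F [ 3.2 -0.  13.6]
0.203 11.8 12.1 12.0 12.1 12.1 12.1 12.1 12.0 12.0 28.3 30.0 30.0 30.0 - - - - - - - - - - -
   minx raised 0.5074
0.212 12.1 12.1 12.1 12.1 12.1 12.1 12.1 12.1 12.1 28.6 45.1 - - - - - - - - - - - - -
   minx raised 0.5073
0.236 12.1 12.0 12.1 12.1 12.1 12.1 12.0 12.1 12.2 29.1 43.8 - - - - - - - - - - - - -
   minx raised 0.5071
0.245 12.1 12.2 12.0 12.2 12.2 12.2 12.1 12.1 12.0 29.1 29.9 30.0 30.0 - - - - - - - - - - -
   minx raised 0.5067
```

Call:
arm_command(
  plan="0.003 0 0 0;0.003 0 0 0;0.003 0 0 0;0.003 0 0 0;0.003 0 0 0;0.003 0 0 0;0.003 0 0 0;0.003 0 0 0",
)

```text
clock: 12.48
tcp_pos: [0.5047, 0.2233, 0.0441]
orientation: [-0.031, 3.133, 0.006]
contact_force: [3.1, 0.2, 14.6]
grip_width: 0.0
gripper_force: 7.1
```

Call:
arm_command(
  plan="0.003 0 0 0;0.003 0 0 0;0.003 0 0 0;0.003 0 0 0;0.003 0 0 0;0.003 0 0 0;0.003 0 0 0;0.003 0 0 0;0.003 0 0 0;0.003 0 0 0;0.002 0 0 0;0 0 0 0",
)

```text
clock: 13.98
tcp_pos: [0.4726, 0.2229, 0.044]
orientation: [-0.031, 3.133, 0.006]
contact_force: [3.4, 0.3, 15.4]
grip_width: 0.0003
gripper_force: 8.3
```

```bash
python3 st.py
```

```text
clk 13.975 tcp [0.4726 0.2229 0.044 ] F [ 3.4  0.3 15.4]
0.203 2.3 12.0 11.9 15.2 30.1 30.0 30.0 30.0 - - - - - - - - - - - - - - - -
   minx raised 0.4515
0.212 2.6 12.0 12.2 17.2 29.9 29.8 - - - - - - - - - - - - - - - - - -
   minx raised 0.4514
0.236 5.9 12.1 12.1 17.9 29.9 29.9 - - - - - - - - - - - - - - - - - -
   minx raised 0.4511
0.245 9.1 12.2 12.1 18.7 30.0 30.0 30.0 30.0 - - - - - - - - - - - - - - - -
   minx raised 0.4508
```

Call:
arm_command(
  plan="0 0 -0.005 0;0 0 -0.02 0;0 0 -0.03 0;0 0 -0.03 0;-0.017 0 -0.03 0;-0.017 0 -0.03 0;-0.017 0 0 0;-0.017 0 0 0;0 0 0 0;0 0 0 0",
  hand=1,
)

```text
clock: 15.28
tcp_pos: [0.5355, 0.2223, 0.1853]
orientation: [0.032, -3.139, 0.002]
contact_force: [-0.1, -0.6, 0.3]
grip_width: 0.0001
gripper_force: 0.0
```

```bash
cat > stone.py <<'E'
from h import *
def stone(p,d,o,lo=.026,hi=.034):
    k=cal('wrist',o);P=cloud(d,k,'wrist');z=P[...,2]
    M=((z>lo)&(z<hi)&(P[...,0]<.66)&(P[...,0]>.4)&(P[...,1]>-.2)&(P[...,1]<.27)).astype(np.uint8);M=cv2.morphologyEx(M,cv2.MORPH_OPEN,np.ones((5,5)))
    nc,l,s,c=cv2.connectedComponentsWithStats(M);i=1+np.argmax(s[1:,4]);q=P[l==i];print(s[i],np.median(q[:,2]),q.min(0),q.max(0))
    A=[(P[v,u[0]],P[v,u[-1]]) for v in range(s[i,1]+6,s[i,1]+s[i,3]-3) for u in[np.where(l[v]==i)[0]]]
    for e in(0,1):
        a=np.array([x[e] for x in A]);md=abs(a[:,1]-np.median(a[:,1]))<.008;a=a[md];f=np.polyfit(a[:,0],a[:,1],1);print('side',e,'deg',np.degrees(f[0]).round(2),'y at .46,.54',np.polyval(f,[.46,.54]).round(4),'x',a[:,0].min().round(3),a[:,0].max().round(3))
    C=[P[np.where(l[:,u]==i)[0][0],u] for u in range(s[i,0]+6,s[i,0]+s[i,2]-6)]
    C=np.array(C);C=C[abs(C[:,0]-np.median(C[:,0]))<.006];f=np.polyfit(C[:,1],C[:,0],1);print('front deg',np.degrees(-f[0]).round(2),'x mid',np.median(C[:,0]).round(4))
    print(o['clock'],o['tcp_pos'],R.from_rotvec(o['orientation']).as_matrix()[:,0].round(4))
if __name__=='__main__':
    import sys
    o=r.get_obs();p,d=eyes.grab_frame('wrist');cv2.imwrite(sys.argv[1],p[:,:,::-1]);stone(p,d,o,*map(float,sys.argv[2:]))
E
python3 stone.py pics/w3.png
```

```text
[  281   111    79   180 12681] 0.030017342315735107 [0.45094735 0.19246914 0.02616067] [0.59850204 0.25525899 0.03282304]
side 0 deg 0.9 y at .46,.54 [0.1927 0.194 ] x 0.456 0.596
side 1 deg 0.99 y at .46,.54 [0.2515 0.2529] x 0.455 0.596
front deg 0.91 x mid 0.4516
15.275 [0.53551589 0.22226554 0.18527726] [-0.9998 -0.0204  0.0024]
```

View pics/w3.png

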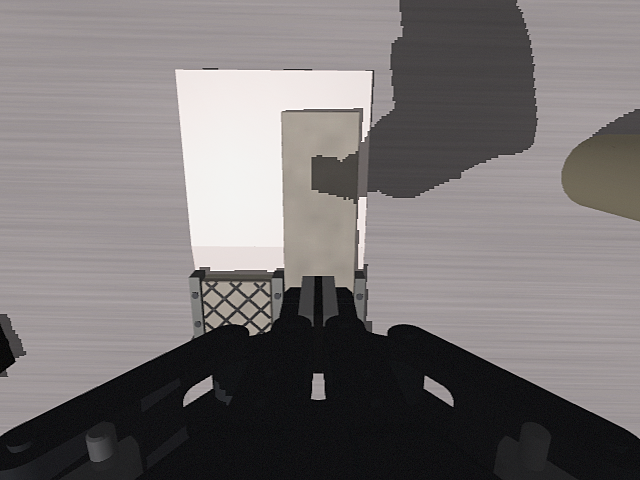

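The stone lies flat on the board's front, at columns 282–360 and rows 110–290. Its centre is at about (0.5415, 0.2235). Next I grip its middle.

Call:
arm_command(
  plan="-0.003 0.0007 0 0;-0.003 0.0006 0 0;0 0 0 0;0 0 0.02 0;0 0 0.03 0;0 0 0.03 0;0 0 0.03 0;0 0 0.02 0;0 0 0.015 0;0 0 0.01 0;0 0 0 0;0 0 0 0",
  hand=-1,
)

```text
clock: 16.82
tcp_pos: [0.543, 0.2242, 0.0321]
orientation: [-0.032, 3.14, 0.001]
contact_force: [0.0, -0.4, 0.7]
grip_width: 0.0856
gripper_force: 0.0
```

Call:
arm_command(
  plan="0.001 0 0.004 0;0 0 0.004 0;0 0 0 0;0 0 0 0",
)

```text
clock: 17.32
tcp_pos: [0.5415, 0.224, 0.0235]
orientation: [0.032, -3.141, -0.0]
contact_force: [-0.2, 0.8, 0.3]
grip_width: 0.0855
gripper_force: 0.0
```

Call:
arm_command(
  plan="0 0 0 0;0 0 0 0;0 0 0 0;0 0 0 0;0 0 0 0;0 0 0 0",
  hand=1,
  grip_force=50,
)

```text
clock: 18.08
tcp_pos: [0.5417, 0.224, 0.0237]
orientation: [-0.032, 3.141, 0.0]
contact_force: [0.2, -0.1, 5.7]
grip_width: 0.0586
gripper_force: 55.2
```

Call:
arm_command(
  plan="0 0 -0.003 0;0 0 -0.01 0;0 0 -0.025 0;0 0 -0.03 0;0 0 -0.03 0;0 -0.01 -0.03 0;0 -0.03 -0.015 0;-0.005 -0.03 0 0;-0.005 -0.03 0 0;-0.005 -0.03 0 0;-0.005 -0.03 0 0;0 -0.02 0 0;0 -0.01 0 0;0 0 0 0;0 0 0 0",
)

```text
clock: 19.95
tcp_pos: [0.5652, 0.036, 0.1664]
orientation: [0.035, -3.141, -0.001]
contact_force: [1.1, 0.2, -4.6]
grip_width: 0.0587
gripper_force: 55.4
```

Run:
```python
from holder import *
o=r.get_obs();p,d=eyes.grab_frame('wrist');cv2.imwrite('pics/w4.png',p[:,:,::-1]);np.save('pics/w4.npy',d)
print(o['clock'],o['tcp_pos'],o['contact_force'],o['grip_width'],R.from_rotvec(o['orientation']).as_matrix()[:,0])
holder(p,d,o)
```

```text
19.95 [0.56522528 0.03596408 0.16643103] [ 1.09050999  0.22961186 -4.6093715 ] 0.05868731824325077 [-9.99752542e-01 -2.22444562e-02  1.99196849e-04]
9312 (array([ 288,  297, 2506, 2470,  138, 1647, 1966,    0,    0,    0,    0,
          0,    0,    0]), array([0.015, 0.018, 0.021, 0.024, 0.027, 0.03 , 0.033, 0.036, 0.039,
       0.042, 0.045, 0.048, 0.051, 0.054, 0.057]))
ledge [32, 78, 98, 81, 3379] z 0.0241 rect [ 492.  -140.7] [47.9 67.1] 8.8
ledge [97, 312, 81, 33, 1674] z 0.0238 rect [ 662.9 -114.1] [25.6 66.6] 8.6
wall [10, 76, 105, 49, 3591] z 0.0331 rect [ 480.1 -142.6] [24.2 67.2] 8.6
```

View pics/w4.png

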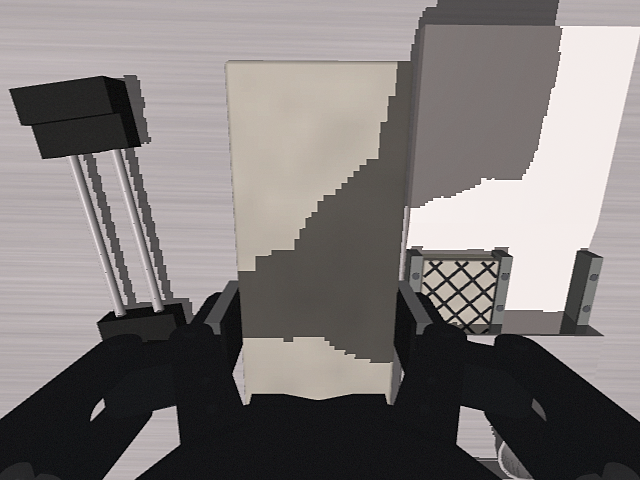

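The held stone fills columns 227–410, with its front edge at row 62. The holder jaws are visible on the left, with the near wall at (65,100). Now I measure the stone's pose in the hand.

```bash
cat > held.py <<'E'
from h import *
def held(d,o,seat,yaw):
    k=cal('wrist',o);P=cloud(d,k,'wrist');Rt=R.from_rotvec(o['orientation']).as_matrix();T=(P-o['tcp_pos'])@Rt
    M=((d>0)&(T[...,2]>-.02)&(T[...,2]<.012)&(T[...,0]>.02)&(T[...,0]<.11)&(abs(T[...,1])<.05)).astype(np.uint8);M=cv2.morphologyEx(M,cv2.MORPH_OPEN,np.ones((5,5)))
    nc,l,s,c=cv2.connectedComponentsWithStats(M);i=1+np.argmax(s[1:,4])
    q=T[l==i];A=np.c_[q[:,:2],np.ones(len(q))];med=np.median(q[:,2]);g=abs(q[:,2]-med)<.004
    f=np.linalg.lstsq(A[g],q[g,2],rcond=None)[0];print('top z=a x+b y+c',f.round(4),'top at centre z',f[2].round(4))
    tol=abs(T[...,2]-(T[...,0]*f[0]+T[...,1]*f[1]+f[2]))<.003;l=l*tol
    C=np.array([T[np.where(l[:,u]==i)[0][0],u] for u in range(s[i,0]+8,s[i,0]+s[i,2]-8) if (l[:,u]==i).any()]);C=C[abs(C[:,0]-np.median(C[:,0]))<.004]
    fr=np.polyfit(C[:,1],C[:,0],1)
    S=[]
    for e in(0,-1):
        a=np.array([T[v,np.where(l[v]==i)[0][e]] for v in range(s[i,1]+8,s[i,1]+s[i,3]) if (l[v]==i).any()]);a=a[(a[:,0]>.03)];a=a[abs(a[:,1]-np.median(a[:,1]))<.004];S.append(np.polyfit(a[:,0],a[:,1],1))
    S=np.array(S);m=S.mean(0);print('front',fr,'sides',S)
    cx=np.polyval(fr,m[1])-.09; c=np.array([cx,m[1]+m[0]*cx,f[2]]);W=Rt@c+o['tcp_pos']
    ax=Rt@np.array([-1,-m[0],0]);sy=np.degrees(np.arctan2(ax[1],ax[0]))
    e=Rt.T@(np.r_[seat,0]-np.r_[W[:2],0]);print('stone centre tool',c.round(4),'world top',W.round(4),'yaw',sy.round(2),'-> shift tool',e.round(4)[:2],'turn',-(yaw-sy))
    return c
if __name__=='__main__':
    o=r.get_obs();p,d=eyes.grab_frame('wrist');print(o['clock'],o['tcp_pos'],o['contact_force'])
    held(d,o,(.5832,-.1265),8.7)
E
python3 held.py
```

```text
20.0 [0.5652601  0.03593337 0.16644155] [ 0.77259595 -0.14955737 -4.88717955]
top z=a x+b y+c [-0.0011 -0.0001 -0.0062] top at centre z -0.0062
front [0.00313221 0.08966337] sides [[ 0.00234938 -0.02942149]
 [ 0.00334327  0.02971775]]
stone centre tool [-0.0003  0.0001 -0.0062] world top [0.5656 0.0361 0.1726] yaw 1.12 -> shift tool [-0.014  -0.1629] turn -7.582225833440315
```

Call:
arm_command(
  plan="-0.002 -0.01 0 0;-0.003 -0.025 0 0;-0.003 -0.03 0 0;-0.003 -0.03 0 0;-0.003 -0.03 0 0;0 -0.025 0 0;0 -0.013 0 -2;0 0 0 -3.6;0 0 0 -2;0 0 0.02 0;0 0 0.03 0;0 0 0.025 0;0 0 0.015 0;0 0 0.006 0;0 0 0 0;0 0 0 0;0 0 0 0",
)

```text
clock: 22.18
tcp_pos: [0.5832, -0.1284, 0.0713]
orientation: [-0.24, 3.131, -0.0]
contact_force: [-0.4, -1.0, -4.6]
grip_width: 0.0587
gripper_force: 55.3
```

```bash
python3 held.py
python3 - <<'E'
from holder import *
o=r.get_obs();p,d=eyes.grab_frame('wrist');cv2.imwrite('pics/w5.png',p[:,:,::-1])
holder(p,d,o);print(o['grip_width'],R.from_rotvec(o['orientation']).as_matrix()[:,0])
E
```

```text
22.175 [ 0.58321823 -0.12837375  0.07128266] [-0.36305899 -1.02357113 -4.59181947]
top z=a x+b y+c [-0.0006 -0.0005 -0.0062] top at centre z -0.0062
front [0.00121872 0.08966039] sides [[ 0.00077639 -0.02929127]
 [ 0.00390984  0.02971011]]
stone centre tool [-0.0003  0.0002 -0.0062] world top [ 0.5835 -0.1281  0.0775] yaw 8.63 -> shift tool [0.0001 0.0016] turn -0.06590740453649957
7637 (array([   0,    0,    0,    0,    0, 3206, 4431,    0,    0,    0,    0,
          0,    0,    0]), array([0.015, 0.018, 0.021, 0.024, 0.027, 0.03 , 0.033, 0.036, 0.039,
       0.042, 0.045, 0.048, 0.051, 0.054, 0.057]))
wall [242, 12, 159, 49, 7633] z 0.0331 rect [ 477.3 -143. ] [18.9 65.9] 8.9
0.05869716671464574 [-0.9883044  -0.15248959 -0.00115435]
```

View pics/w5.png

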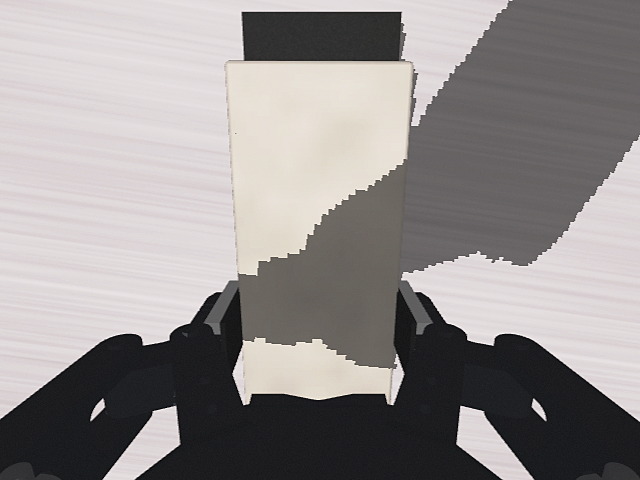

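The near view shows the stone centred over the holder, with the jaw wall at rows 12–60 squarely ahead of its end. Only 1.5 mm of sideways shift is needed before lowering.

Call:
arm_command(
  plan="0 0.0015 0.004 0;0 0 0.008 0;0 0 0.008 0;0 0 0.006 0;0 0 0.003 0;0 0 0.001 0;0 0 0 0;0 0 0 0",
)

```text
clock: 23.28
tcp_pos: [0.5827, -0.1268, 0.0408]
orientation: [-0.24, 3.132, -0.0]
contact_force: [0.5, -0.4, -4.5]
grip_width: 0.0584
gripper_force: 55.4
```

Call:
arm_command(
  plan="0 0 0.001 0;0 0 0.001 0;0 0 0.001 0;0 0 0.001 0;0 0 0 0;0 0 0 0",
)

```text
clock: 24.02
tcp_pos: [0.5824, -0.1268, 0.0365]
orientation: [0.24, -3.132, -0.0]
contact_force: [0.0, -0.5, -4.2]
grip_width: 0.0586
gripper_force: 55.4
```

Call:
arm_command(
  plan="0 0 0.0005 0;0 0 0 0;0 0 0 0",
)

```text
clock: 24.4
tcp_pos: [0.5824, -0.1268, 0.036]
orientation: [0.24, -3.132, -0.0]
contact_force: [-0.2, 0.8, -4.2]
grip_width: 0.0592
gripper_force: 55.4
```

Call:
arm_command(
  plan="0 0 0.0005 0;0 0 0 0;0 0 0 0",
)

```text
clock: 24.78
tcp_pos: [0.5826, -0.1268, 0.0358]
orientation: [-0.24, 3.132, 0.0]
contact_force: [-1.9, 1.5, 1.2]
grip_width: 0.0585
gripper_force: 55.9
```

Call:
arm_command(
  plan="0 0 0 0;0 0 0 0;0 0 0 0;0 0 0 0;0 0 0 0;0 0 0 0",
  hand=-1,
)

```text
clock: 25.52
tcp_pos: [0.5825, -0.1268, 0.0355]
orientation: [-0.24, 3.132, -0.0]
contact_force: [0.1, -0.2, 0.4]
grip_width: 0.0851
gripper_force: 0.0
```

Call:
arm_command(
  plan="0 0 -0.005 0;0 0 -0.02 0;0 0 -0.03 0;0 0 -0.04 0;0 0 -0.04 0;0 0 -0.04 0;0.04 0.02 0 0;0 0 0 0;0 0 0 0",
)

```text
clock: 26.65
tcp_pos: [0.5404, -0.1132, 0.2117]
orientation: [-0.24, 3.13, -0.0]
contact_force: [0.5, -1.0, 1.0]
grip_width: 0.0856
gripper_force: 0.0
```

Run:
```python
from holder import *
o=r.get_obs();p,d=eyes.grab_frame('wrist');cv2.imwrite('pics/w6.png',p[:,:,::-1])
k=cal('wrist',o);P=cloud(d,k,'wrist');z=P[...,2];reg=(abs(P[...,0]-.583)<.13)&(abs(P[...,1]+.127)<.06)
for nm,lo,hi in(('stone',.039,.046),('wall',.030,.037)):
    M=(reg&(z>lo)&(z<hi)).astype(np.uint8);M=cv2.morphologyEx(M,cv2.MORPH_OPEN,np.ones((5,5)))
    nc,l,s,c=cv2.connectedComponentsWithStats(M)
    for i in range(1,nc):
        if s[i,4]>200:
            q=P[l==i];A=np.c_[q[:,:2],np.ones(len(q))];print(nm,np.median(q[:,2]).round(4),'slope',np.linalg.lstsq(A,q[:,2],rcond=None)[0].round(4),cv2.minAreaRect((q[:,:2]*1000).astype(np.float32)))
print(o['clock'],o['tcp_pos'],o['contact_force'])
```

```text
stone 0.0419 slope [-0.0007 -0.0007  0.0422] ((581.8800659179688, -126.94625854492188), (179.25167846679688, 60.22488021850586), 8.623525619506836)
wall 0.0331 slope [-0.0018 -0.0018  0.0337] ((479.9855651855469, -142.9918670654297), (23.299367904663086, 66.14607238769531), 8.823419570922852)
wall 0.0329 slope [-0.0074 -0.0001  0.0379] ((687.6052856445312, -111.14295959472656), (23.433683395385742, 65.83052062988281), 8.854562759399414)
26.65 [ 0.54043205 -0.11320543  0.21165122] [ 0.48447384 -0.98058756  0.96868201]
```

View pics/w6.png

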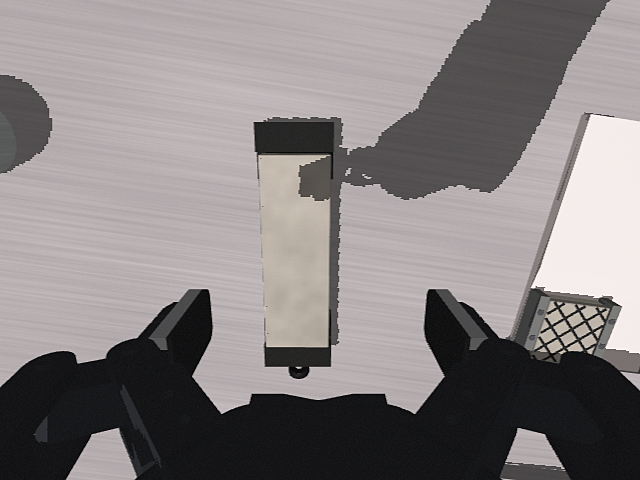

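The stone (columns 258–331, rows 153–347) lies level between the two walls with its top at 42 mm. It is about 2 mm off centre along the holder and free of the gripper.

```bash
python3 -c "
from bench import ticket
print(ticket.hand_in())"
```

```text
the job is handed in; nothing more can be done
None
```

I drew the whetstone out onto the board, keeping the pressing force at or below about 15 N in every reading. It now lies flat and released between the holder's jaws, about 2 mm off centre along it, and the job is handed in; hand-in returned no verdict.

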